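# Load the tester tray and present it on the carousel

### The job

Slide the loose white tester tray, with its square-sided jar aboard, fully home into the empty bay of the turning tester carousel. Then turn the carousel until that jar squarely faces the customer, in line with the ticket holder on the foot, and finish while still gripping the carousel by its top handle so that it is held still there. Keep all jars upright in their trays and leave the other things on the counter in place.

Things in the scene. Friction and masses are not known exactly. Their poses are not given: they have to be found in the camera images.
- tray_tab (a point): Grip tab of the loaded tray: the middle of an upright white plate (10 mm thick along the tray's x, 50 mm wide along y, its top 60 mm and this point 42 mm above the tray's underside) standing at the tray's outer end, its outer face flush with the tray's end. x points outward, away from the jar; z up. Both faces are free above a 14 mm end wall; the jar starts about 55 mm behind the inner face.
- tray_mid (a point): The loaded white plastic tester tray: open, 126 mm long (x) by 72 mm wide (y), walls 12 mm high, 0.27 to 0.45 kg with its jar; this point lies in its middle, 7 mm above its underside and 58 mm behind the middle of the tab. x points to the tab end. It starts flat on the counter (surface at height 0). Looks the same as the three trays already on the carousel.
- jar_mid (a point): The square-sided clear glass jar with a round wooden lid and ball knob, 50 x 50 mm, 80 mm tall, standing loose on the tray in the pocket at the end away from the tab; this point is in its middle, 40 mm above its foot. Its middle is about 29 mm from the tray's middle.
- stand_base: Fixed foot of the carousel; origin on the turning axis at counter height. Its x axis points to the front (customer side), where a tongue carries a slanted clear ticket holder with a blank white card, 80 mm wide, up to 40 mm high, 207 mm from the axis.
- carousel: The turning part of the stand; origin on its upright axis, 24 mm above the counter; x points along the empty bay, z up. It turns freely without stops against slight friction (0.1 N m) and stays where left. Its wooden disc is 356 mm across, its top 39 mm high, with four bays at right angles; the other three hold trays (fixed, tabs up to 102 mm high) with jars up to 126 mm above the counter.
- top_handle: Origin in the middle of the carousel's wooden top handle, on the turning axis, 189 mm above the counter: a bar 75 mm long (along x, the direction of the empty bay), 18 mm thick (y) and 30 mm tall, on an 18 mm steel post. This frame turns with the carousel.
- bay_home (a point): Where tray_mid lies when the tray is fully home in the empty bay: 112 mm out from the turning axis, 49 mm above the counter (the bay floor is 42 mm high). x points outward along the bay; the tray slides in towards -x, tab end last, until its end meets the square wooden hub (1 mm beyond the exact home point).
- bay_mouth (a point): Outer end of the empty bay, on its midline, 165 mm from the axis, 49 mm above the counter; x outward. The bay is a channel 78 mm wide between two dark rails that reach 18 mm above its floor, their upper edges turned in as lips over the tray's walls (68 mm between the lips, 6 mm above the walls), so the tray goes in only by sliding. The last 25 mm of the rails at this mouth flare open to about 88 mm, without lips.
- tester1: round amber jar, wooden lid, 56 mm across, 70 mm tall tester, standing loose in another carousel bay; origin at its foot
- tester2: round white jar, wooden lid, 52 mm across, 58 mm tall tester, standing loose in another carousel bay; origin at its foot
- tester3: round amber jar, dark metal lid, 58 mm across, 80 mm tall tester, standing loose in another carousel bay; origin at its foot
- diffuser_a: square-bottomed amber reed diffuser with fanned reeds, 56 mm wide, 200 mm tall on the counter, not part of the job; origin at its foot
- diffuser_b: square-bottomed black reed diffuser with fanned reeds, 56 mm wide, 200 mm tall on the counter, not part of the job; origin at its foot
- pillar_candle: plain white pillar candle, 60 mm across, 100 mm tall on the counter, not part of the job; origin at its foot
- candle_tin: flat aluminium candle tin, 64 mm across, 28 mm tall on the counter, not part of the job; origin at its foot
- soap_box: cardboard soap box 90 x 60 x 32 mm  on the counter, not part of the job; origin at its foot
- room_spray: slim black spray bottle, 44 mm across, 130 mm tall on the counter, not part of the job; origin at its foot
- candle_jar: wide round glass candle jar with wooden lid, 70 mm across, 85 mm tall on the counter, not part of the job; origin at its foot
Mind the look-alikes: they are no part of the job. Leave any blue or orange look-alike of the part that bears tray_tab alone. What is shaped like the part that bears jar_mid but green or turquoise is not meant.

How it is judged:
On the way, in this order (a step that is already met when the one before it is completed fails the run):
1. the loaded tray is fully home in the empty bay (x of tray_mid in the frame of bay_home between -0.006 and 0.007 m and y of tray_mid in the frame of bay_home between -0.006 and 0.006 m and z of tray_mid in the frame of bay_home between -0.004 and 0.004 m and angle between the x axis of tray_mid and the x axis of bay_home, either way round below 0.08 rad), for 0.3 s.
2. the carousel is then turned until that bay faces the ticket holder (angle between the x axis of bay_home and the x axis of stand_base, either way round below 0.1 rad and x of bay_home in the frame of stand_base above 0.05 m), for 0.2 s.
At the end, for the whole second after the job is handed in: Tray home in the bay within 6 mm and seated on its floor; jar upright in its pocket; carousel within 0.1 rad of the ticket holder and still; the fingers press on the top handle with over 2 N (all of step 1 and all of step 2 and angle between jar_mid's own z axis and vertical below 0.15 rad and horizontal distance between jar_mid and tray_mid below 0.042 m and x of jar_mid in the frame of stand_base above 0.06 m and y of jar_mid in the frame of stand_base between -0.02 and 0.02 m and height (world z) of jar_mid below 0.1 m and angular speed of carousel below 0.1 rad/s and contact force between the fingers and top_handle above 2 N); the arm keeps its last pose, push and grip.
It fails at once if a jar tips over (angle between any of jar_mid, tester1, tester2, tester3's own z axis and vertical above 0.5 rad).
It fails at once if a jar leaves its tray pocket (horizontal distance between jar_mid and tray_mid above 0.06 m or x of any of tester1, tester3 in the frame of carousel above 0.03 m or x of any of tester1, tester3 in the frame of carousel below -0.03 m or y of tester1 in the frame of carousel above 0.1135 m or y of tester1 in the frame of carousel below 0.0535 m or z of any of tester1, tester2, tester3 in the frame of carousel above 0.052 m or z of any of tester1, tester2, tester3 in the frame of carousel below -0.008 m or x of tester2 in the frame of carousel above -0.0535 m or x of tester2 in the frame of carousel below -0.1135 m or y of tester2 in the frame of carousel above 0.03 m or y of tester2 in the frame of carousel below -0.03 m or y of tester3 in the frame of carousel above -0.0535 m or y of tester3 in the frame of carousel below -0.1135 m).
It fails at once if a thing on the counter is shifted more than 30 mm or knocked over (distance of any of diffuser_a, diffuser_b, pillar_candle, candle_tin, soap_box, room_spray, candle_jar from where it was at the start of the episode above 0.03 m or angle between any of diffuser_a, diffuser_b, pillar_candle, candle_tin, soap_box, room_spray, candle_jar's own z axis and vertical above 0.5 rad).
It also fails if it takes over 51 s, if anything falls off the work surface, if the arm or the gripper's body presses on something with over 40 N, if the wrist force passes 120 N, or if a joint passes its speed limit or range.

### The arm

A 6-joint arm with a two-finger parallel gripper is mounted at the origin on the work surface. World frame = base frame: x ahead of the robot, y to its left, z up, the work surface at z = 0. Lengths are in m, angles in rad, forces in N, time in s.
With the tool pointing down it reaches from about 0.375 to 0.9 m from the base axis. Payload 3.1 kg.
Tool frame: the origin (TCP) lies on the mounting face of the last link; the fingertips stand 182 mm ahead of it and the grasp point (between the pads) lies 164 mm ahead of it; z points along the fingers, y is the line along which they close (so a half turn about z gives the same grasp; the last joint's range is limited). The gripper opens to 87 mm and grips with 3 to 60 N. Pads are 19 mm wide; open, the fingers measure 117 mm over their backs; the gripper's body (75 mm by 190 mm) begins 51 mm behind the grasp point.
Start: joints at [-1.308, 0.527, 1.433, -0, 1.181, -0.178], TCP at [0.267, -0.565, 0.405] pointing down, gripper open.
Joint ranges: [-3.08, 3.08], [-0.75, 2.2], [0.22, 2.44], [-1.43, 4.57], [0, 2.65], [-2.85, 2.85]. Speed limits (rad/s): [2.79, 2.79, 3.14, 3.14, 3.14, 3.14].

### API

Orientations are given as a rotation vector (axis times angle).
In Python, from station import monitor, eyes, order gives the robot as it stands. The module is installed in compiled form; this text tells all that it offers.
- The arm moves only by the tool arm_command, never from a script. Its argument "steps" is a list that holds one entry, the list of rows, each a list of 7 numbers: the shift along the tool's x, y, z as a fraction of full scale, then the turn, a rotation vector about the tool's x, y, z as a fraction of full scale, then the opening, from 0 (shut) to 1 (fully open). In form: [[[x, y, z, wx, wy, wz, hand], ...]]. A call has 1 to 20 rows; each row shifts and turns the commanded pose from where the row before left it, along the tool's axes as they then stand; what a row does not reach is not made up. Full scale, the value 1, is 0.25 m for a shift and pi rad for a turn. A row lasts 1/8 s, in which the tool goes at most 62.5 mm and 10.7 degrees, less where a joint would pass 70% of its speed; a pose out of reach is approached as far as the arm can. A call with a number of a shift or a turn outside -1 to 1 is refused whole. A call with a gripper value outside its range is refused whole. The fingers move at their own pace and stop on an object; the grip force is fixed at half the most. Time passes only in rows, so rows that do not move let the fingers close. It gives the time, the measured TCP pose, the force, the opening and the grip force at its end, in the units of the state.
- monitor.sense(): the state, without advancing time (a new reading comes with each control period).
- eyes.grab_frame(name): name is "side" or "top" or "wrist"; returns (picture, depth): 420x560x3 uint8, red, green, blue; 420x560 float32, m along the optical axis (not along the pixel's ray), 0 where there is no reading.
- eyes.get_calibration(name): a dict with "fovy" (degrees; the focal length in pixels is half the picture's height over the tangent of half this angle, whatever the lens; pixels are square), "cx", "cy" (the principal point, pixels), "R" (3x3) and "t" (3): a world point X has camera coordinates R X + t. Camera axes: x right, y down, z forward; pixel columns grow to the right and rows downward; lengths in m; the calibration is good to about 2 mm. A picture is of the moment at which its call begins: read the wrist's pose just before it. get_calibration takes no time and is no camera call; for the wrist camera it gives the pose at the moment of the call.
- order.job_done(): hands the job in; it is judged then, once.
The state is a dict: "clock": time; "joint_positions": joint angles; "dq": joint speeds; "joint_efforts": joint torques, N m; "eef_pos": TCP position; "tool_rot": TCP orientation; "force": force on the tool from outside, world axes, zero at the start; "ft_torque": the same for the moment, N m; "finger_gap": finger opening in m; "grasp_force": force on a finger pad.
Only numpy, scipy, OpenCV 4.12 (cv2) and the standard library are available. Lean on these libraries where they do the work, as an engineer would, in place of code of your own. Each camera call takes 0.05 s, during which the arm holds its last target. There are 200 camera calls.

## Working session

There is one attempt and no reset: what is moved stays moved. The work goes in short steps, Python scripts to look and compute and a tool call to move; the robot and the scene stay as the last step left them, time stands still between calls to the robot, and variables do not carry over. Pictures are saved under pics/ and viewed, at most 10 in all, crops included, and the job is handed in when it is done.

Besides the shell and the picture viewer there is one more tool, called after "Call:" as name(argument=value, ...), one argument or row to a line, values as JSON. arm_command: Moves the arm, as the interface text tells. Shift numbers are shares of 0.25 m and turn numbers shares of pi rad, none past 1 either way. Its arguments: {"type":"object","properties":{"steps":{"type":"array","items":{"type":"array","items":{"type":"array","items":{"type":"number"}}}}},"required":["steps"]}

```bash
mkdir -p pics; cat > h.py <<'E'
import numpy as np, cv2
from station import monitor, eyes, order
from scipy.spatial.transform import Rotation as Ro
def grab(n):
    c=eyes.get_calibration(n); p,d=eyes.grab_frame(n)
    return p,d,c
def K(c):
    f=210/np.tan(np.radians(c['fovy'])/2); return f,c['cx'],c['cy']
def cloud(d,c):
    f,cx,cy=K(c); v,u=np.mgrid[:420,:560]
    P=np.stack([(u-cx)/f*d,(v-cy)/f*d,d],-1)
    return (P-np.array(c['t']))@np.array(c['R'])
def ray(u,v,z,c):
    f,cx,cy=K(c);R=np.array(c['R']);t=np.array(c['t'])
    o=-R.T@t; w=R.T@np.array([(u-cx)/f,(v-cy)/f,1]); return o+w*(z-o[2])/w[2]
E
python3 - <<'E'
from h import *
for n in('top','side'):
    p,d,c=grab(n); np.savez(n+'.npz',p=p,d=d); print(n,{k:np.round(v,3).tolist() for k,v in c.items()},(d>0).mean())
    cv2.imwrite(f'pics/{n}.png',cv2.resize(p[:,:,::-1],(800,600),interpolation=cv2.INTER_CUBIC))
s=monitor.sense();print(s)
E
```

```text
top {'fovy': 57.885, 'cx': 280.596, 'cy': 210.418, 'R': [[0.0, -1.0, -0.008], [-1.0, 0.0, -0.031], [0.031, 0.008, -0.999]], 't': [-0.025, 0.512, 1.116]} 0.9959481292517007
side {'fovy': 47.417, 'cx': 276.566, 'cy': 210.537, 'R': [[0.999, -0.04, 0.003], [-0.025, -0.679, -0.734], [0.031, 0.733, -0.679]], 't': [-0.495, 0.082, 1.437]} 0.995969387755102
{'clock': 0.1, 'joint_positions': array([-1.30852867e+00,  5.28397982e-01,  1.43380592e+00, -4.71619744e-05,
        1.18141057e+00, -1.78497633e-01]), 'dq': array([ 0.00035256, -0.00049333, -0.00325424,  0.00024877, -0.00140644,
        0.00042429]), 'joint_efforts': array([ 5.40137753e-04, -4.40983343e+01, -1.77151448e+01,  6.35826308e-02,
        5.34126058e-02, -4.54078452e-05]), 'eef_pos': array([ 0.26658361, -0.5649411 ,  0.4038438 ]), 'tool_rot': array([-3.06363412e+00, -6.86347975e-01,  2.01300801e-04]), 'force': array([ 0.07596219, -0.48882843,  0.47151632]), 'ft_torque': array([0.014858  , 0.02145175, 0.05259984]), 'grasp_force': 0.0, 'finger_gap': 0.08707856082117577}
```

View pics/top.png

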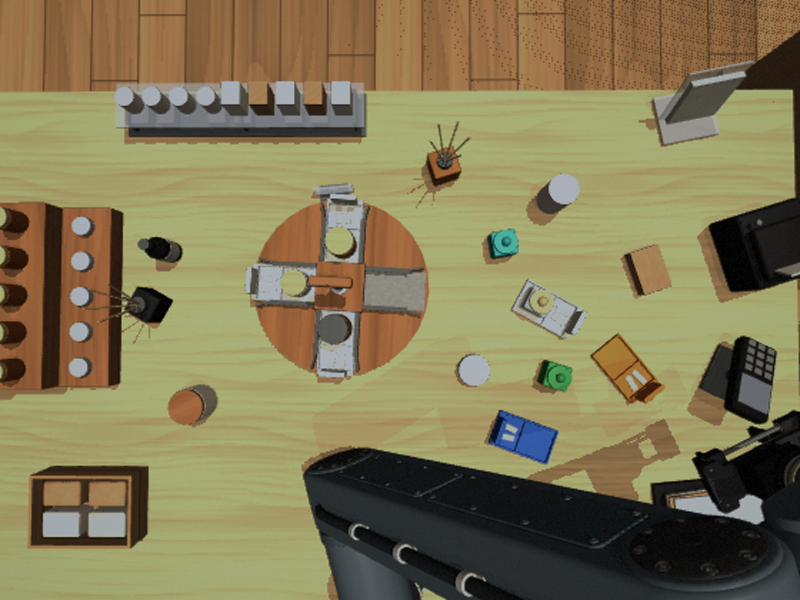

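View pics/side.png

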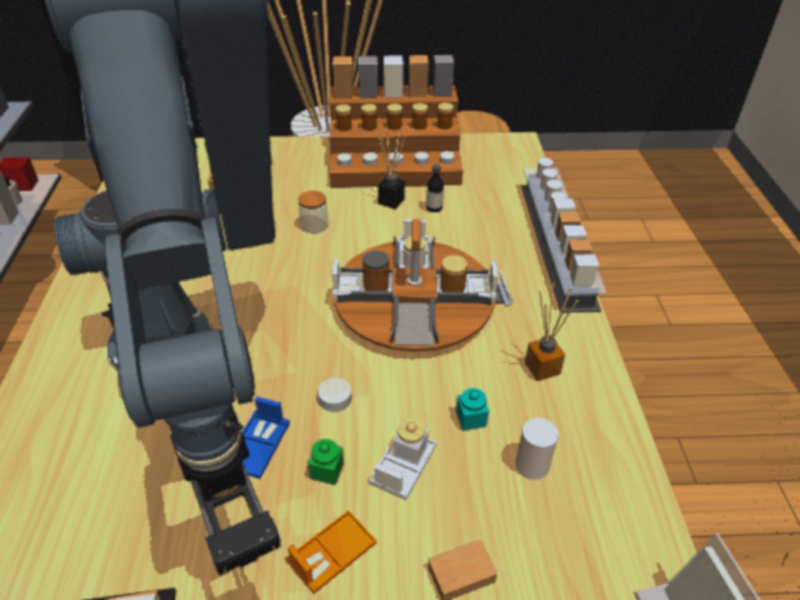

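The top view (800 px) shows the loose white tray at (548,305), its jar at (541,300) and its tab at (574,322). The carousel axis is near (338,284). The empty bay points right (-y) and the ticket holder is at (335,190), towards +x.

Candidates for the tray:
- white (548,305): chosen
- blue (524,436): rejected
- orange (627,367): rejected
- three carousel trays: fixed

Candidates for the jar:
- clear (541,300): chosen
- turquoise (503,243): rejected
- green (555,377): rejected

```bash
cat > m.py <<'E'
from h import *
z=np.load('top.npz');p=z['p'];d=z['d'];c=eyes.get_calibration('top');X=cloud(d,c)
v,u=np.mgrid[:420,:560]
def reg(a,b,e,f,lo,hi): 
    m=(u>a)&(u<b)&(v>e)&(v<f)&(X[...,2]>lo)&(X[...,2]<hi); return X[m],m
t,_=reg(352,412,188,240,.045,.066); 
jar,_=reg(352,412,188,240,.066,.12); print('jar/knob max z',jar[:,2].max(),jar.mean(0),len(jar))
tab,_=reg(392,412,205,240,.05,.066); print('tab',tab.mean(0),len(tab))
w=np.linalg.svd(tab[:,:2]-tab[:,:2].mean(0))[2][0]; print('tab wide dir',np.degrees(np.arctan2(w[1],w[0])))
hsv=cv2.cvtColor(p,cv2.COLOR_RGB2HSV)
tr,m=reg(352,412,188,240,.004,.07); r=cv2.minAreaRect(tr[:,:2].astype(np.float32)); print('tray rect',r,len(tr))
wh=(hsv[...,1]<70)&(hsv[...,2]>120)&(u>352)&(u<412)&(v>188)&(v<240)&(X[...,2]<.03)
r2=cv2.minAreaRect(X[wh][:,:2].astype(np.float32));print('white rect',r2,wh.sum())
disc,_=reg(170,310,130,275,.030,.047); (cx,cy),R=cv2.minEnclosingCircle(disc[:,:2].astype(np.float32)); print('disc',cx,cy,R)
h,_=reg(200,260,180,220,.19,.215); r=cv2.minAreaRect(h[:,:2].astype(np.float32)); print('handle',h.mean(0),r)
tk,_=reg(210,260,122,142,.01,.06);print('ticket',tk.mean(0),tk.min(0),tk.max(0))
cv2.imwrite('pics/crop.png',cv2.resize(p[175:250,345:420,::-1],(600,600),interpolation=cv2.INTER_CUBIC))
E
python3 m.py
```

```text
jar/knob max z 0.08670726872799238 [ 0.51001998 -0.29913754  0.07074623] 211
tab [ 0.46819804 -0.3748468   0.05771514] 75
tab wide dir 150.33699334970458
tray rect ((0.4800146520137787, -0.30344071984291077), (0.1469508707523346, 0.13225065171718597), 55.70862579345703) 810
white rect ((0.48459890484809875, -0.32833442091941833), (0.1472700536251068, 0.09595346450805664), 61.23539733886719) 609
disc 0.5535006523132324 0.10309512913227081 0.19211114943027496
handle [0.53948814 0.09572324 0.20178996] ((0.539813220500946, 0.09596794098615646), (0.07322581857442856, 0.018012914806604385), 86.65692138671875)
ticket [0.7344876  0.10895431 0.03848447] [0.70847436 0.05112786 0.01013575] [0.75278585 0.15336765 0.05766381]
```

View pics/crop.png

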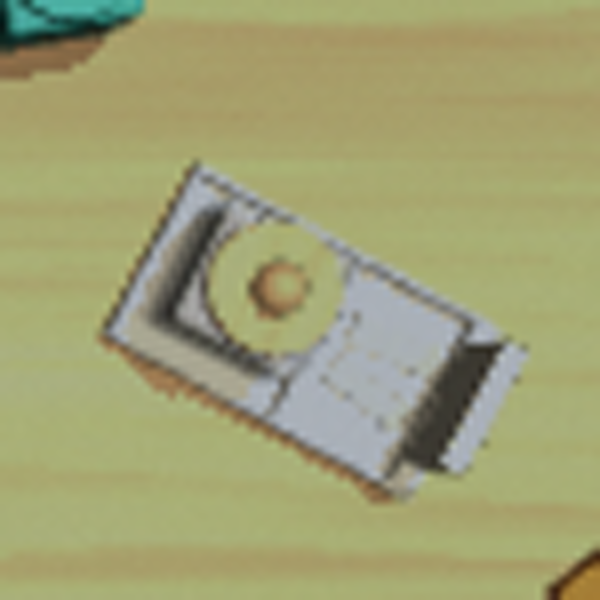

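The crop confirms the white tray: square jar with ball knob at (280,290), grip tab at (490,410), outward direction about -120° in world. Next I hover above the tab.

```bash
cat > plan.py <<'E'
import sys
from h import *
def st():
    s=monitor.sense(); R=Ro.from_rotvec(s['tool_rot']).as_matrix()
    return s,np.array(s['eef_pos']),R
def plan(x,y,z,psi):
    s,p,R=st(); a=np.radians(psi)
    T=np.array([[-np.sin(a),np.cos(a),0],[np.cos(a),np.sin(a),0],[0,0,-1]]).T
    T=np.stack([[-np.sin(a),np.cos(a),0],[np.cos(a),np.sin(a),0],[0,0,-1]],1)
    r=Ro.from_matrix(R.T@T).as_rotvec()
    print('now',p.round(4),'psi',np.degrees(np.arctan2(R[1,1],R[0,1])).round(2))
    print('turn total/pi',(r/np.pi).round(4),'then shift/.25',(T.T@(np.array([x,y,z])-p)/.25).round(4))
if __name__=='__main__': plan(*map(float,sys.argv[1:5]))
E
python3 plan.py .468 -.375 .33 -119.7
```

```text
now [ 0.2666 -0.5649  0.4038] psi -64.74
turn total/pi [-6.000e-04  2.000e-04  3.053e-01] then shift/.25 [ 0.3234 -1.0591  0.2954]
```

Call:
arm_command(
  steps=[
    [[0,0,0,0,0,0.0509,0.45],[0,0,0,0,0,0.0509,0.45],[0,0,0,0,0,0.0509,0.45],[0,0,0,0,0,0.0509,0.45],[0,0,0,0,0,0.0509,0.45],[0,0,0,0,0,0.0509,0.45],[0.0462,-0.1513,0.0422,0,0,0,0.45],[0.0462,-0.1513,0.0422,0,0,0,0.45],[0.0462,-0.1513,0.0422,0,0,0,0.45],[0.0462,-0.1513,0.0422,0,0,0,0.45],[0.0462,-0.1513,0.0422,0,0,0,0.45],[0.0462,-0.1513,0.0422,0,0,0,0.45],[0.0462,-0.1513,0.0422,0,0,0,0.45],[0,0,0,0,0,0,0.45]],
  ],
)

```text
clock: 1.85
eef_pos: [0.4694, -0.3729, 0.3295]
tool_rot: [-3.036, 0.799, 0.004]
force: [-0.5, -0.0, -0.3]
finger_gap: 0.039
grasp_force: 0.0
```

```bash
python3 - <<'E'
from plan import *
s,p0,R=st(); print(p0,s['finger_gap'],s['joint_positions'])
p,d,c=grab('wrist'); np.savez('w1.npz',p=p,d=d,t=c['t'],R=c['R']); print({k:np.round(v,3).tolist() for k,v in c.items()})
X=cloud(d,c); np.save('w1X.npy',X)
cv2.imwrite('pics/w1.png',p[:,:,::-1])
# tab top plane
m=(X[...,2]>.052)&(X[...,2]<.066)&(np.hypot(X[...,0]-.468,X[...,1]+.375)<.04)
q=X[m]; r=cv2.minAreaRect(q[:,:2].astype(np.float32)); print('tab',q.mean(0),r,m.sum())
plan(r[0][0],r[0][1],.208,-119.7)
E
```

```text
[ 0.46938817 -0.37285267  0.32951205] 0.03896463470009427 [-8.57603777e-01  5.86744482e-01  1.56775978e+00  4.66043313e-04
  9.90587676e-01  1.22749449e+00]
{'fovy': 60.155, 'cx': 279.821, 'cy': 206.881, 'R': [[-0.493, -0.87, -0.002], [-0.841, 0.476, 0.258], [-0.223, 0.129, -0.966]], 't': [-0.092, 0.559, 0.469]}
tab [ 0.46931775 -0.37702755  0.05924027] ((0.46849554777145386, -0.37635520100593567), (0.009896292351186275, 0.049471400678157806), 60.920631408691406) 952
now [ 0.4687 -0.3742  0.3301] psi -119.56
turn total/pi [-0.0001  0.0006  0.0008] then shift/.25 [0.0035 0.0078 0.4884]
```

View pics/w1.png

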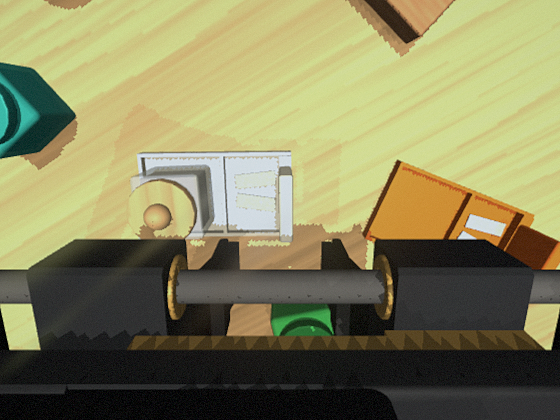

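The wrist view shows the tab edge-on at (286,200) between the fingers. It measures 9.9 x 49.5 mm, as it should, and the jar at (160,205) is clear of the fingers. I lower, grip and lift slightly.

Call:
arm_command(
  steps=[
    [[0.003,0.008,0.08,0,0,-0.003,0.45],[0,0,0.1,0,0,0,0.45],[0,0,0.1,0,0,0,0.45],[0,0,0.08,0,0,0,0.45],[0,0,0.06,0,0,0,0.45],[0,0,0.064,0,0,0,0.45],[0,0,0,0,0,0,0.45],[0,0,0,0,0,0,0.3],[0,0,0,0,0,0,0],[0,0,0,0,0,0,0],[0,0,0,0,0,0,0],[0,0,0,0,0,0,0]],
  ],
)

```text
clock: 3.4
eef_pos: [0.468, -0.3773, 0.2104]
tool_rot: [-3.04, 0.791, -0.001]
force: [0.4, 1.2, 2.9]
finger_gap: 0.0095
grasp_force: 30.0
```

Call:
arm_command(
  steps=[
    [[0,0,-0.03,0,0,0,0],[0,0,-0.08,0,0,0,0],[0,0,-0.1,0,0,0,0],[0,0,-0.1,0,0,0,0],[0,0,-0.09,0,0,0,0],[0,0,0,0,0,0,0],[0,0,0,0,0,0,0]],
  ],
)

```text
clock: 4.28
eef_pos: [0.4674, -0.3771, 0.309]
tool_rot: [-3.039, 0.791, 0.003]
force: [-0.2, -0.3, -3.1]
finger_gap: 0.01
grasp_force: 30.0
```

```bash
python3 - <<'E'
from plan import *
s,p0,R=st(); print(p0,s['finger_gap'],s['grasp_force'],s['force'])
p,d,c=grab('top'); np.savez('top2.npz',p=p,d=d); X=cloud(d,c); v,u=np.mgrid[:420,:560]
for n,a,b,lo in(('green',388,264,.02),('turq',352,170,.02),('tin',331,259,.01)):
    z=np.load('top.npz'); Y=cloud(z['d'],c); m=(abs(u-a)<22)&(abs(v-b)<22)&(Y[...,2]>lo); print(n,np.median(Y[m],0),Y[m].min(0),Y[m].max(0))
m=(u>245)&(u<312)&(v>175)&(v<225)&(Y[...,2]>.05)&(Y[...,2]<.066)   # rail tops
q=Y[m]; print('rails',len(q),q.min(0),q.max(0))
m2=m&(u>262)
q=Y[m2]; 
for side in(0,1):
    w=q[(q[:,0]>.53)==bool(side)]
    if len(w)>5: k=np.polyfit(w[:,1],w[:,0],1); print('rail',side,len(w),k,np.degrees(np.arctan(k[0])),'x@y=0',k[1])
hsv=cv2.cvtColor(z['p'],cv2.COLOR_RGB2HSV)
g=(hsv[...,1]<60)&(u>255)&(u<302)&(v>180)&(v<222)&(abs(Y[...,2]-.042)<.006); q=Y[g]; k=np.polyfit(q[:,1],q[:,0],1); print('floor',len(q),q.mean(0),k,q.min(0),q.max(0),cv2.minAreaRect(q[:,:2].astype(np.float32)))
# tray tilt in hand via wrist
p,d,c=grab('wrist'); W=cloud(d,c); cv2.imwrite('pics/w2.png',p[:,:,::-1]); np.savez('w2.npz',p=p,W=W)
E
```

```text
[ 0.46738027 -0.37711999  0.30897099] 0.009999476524762513 30.011506428709254 [-0.16202929 -0.29490941 -3.07361702]
green [ 0.3640804  -0.32648877  0.06355713] [ 0.33370805 -0.3643135   0.02103213] [ 0.47724733 -0.03398492  1.13117299]
turq [ 0.62406706 -0.22607408  0.0633094 ] [ 0.47724733 -0.25848214  0.02025422] [ 0.6559222  -0.03398492  1.13117299]
tin [ 0.37349446 -0.17135617  0.0269553 ] [ 0.3415957  -0.20348508  0.01068163] [ 0.47724733 -0.03398492  1.13117299]
rails 584 [ 0.4722579  -0.06905006  0.05033904] [0.60846027 0.07323161 0.06588262]
rail 0 85 [0.11942253 0.49551312] 6.810154130148666 x@y=0 0.49551312447706136
rail 1 90 [-0.00123921  0.57274524] -0.07100167768690215 x@y=0 0.5727452360604226
floor 1005 [ 0.53426183 -0.01393378  0.04087335] [0.05176914 0.53498317] [ 0.49224566 -0.07263217  0.03602288] [0.57020533 0.04572819 0.04684132] ((0.5315669775009155, -0.013325575739145279), (0.1183243989944458, 0.07775458693504333), 89.49711608886719)
```

View pics/w2.png

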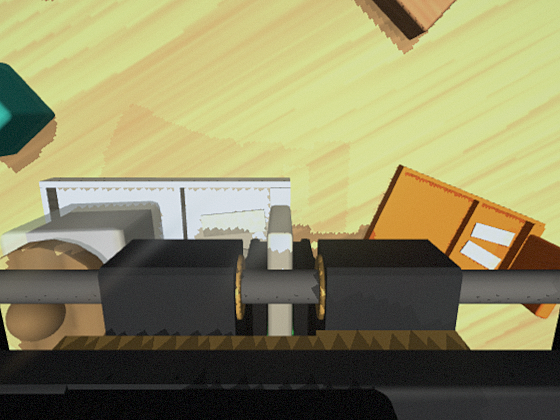

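The tray hangs in the grip, with the tab at (280,255) between the pads and the far wall running from (45,185) to (290,185). I check the droop from depth and plan the approach.

```bash
python3 - <<'E'
from plan import *
s,p0,R=st()
z=np.load('w2.npz');W=z['W'];p=z['p']
a=np.radians(-119.2); ex=np.array([np.cos(a),np.sin(a)]); ey=np.array([-ex[1],ex[0]])
L=W[...,:2]-p0[:2]; lx=L@ex; ly=L@ey
m=(abs(abs(ly)-36)<99)&(W[...,2]>.08)&(W[...,2]<.125)&(lx<0)&(lx>-.13)
v,u=np.mgrid[:420,:560]; m&=(v>176)&(v<190)
for k in np.arange(-.125,0,.02):
    q=m&(abs(lx-k)<.01); print(k.round(3),q.sum(),np.percentile(W[...,2][q],[50,90]) if q.sum() else '',np.median(ly[q]) if q.sum() else '', np.abs(ly[q]).max() if q.sum() else '')
ax=np.array([.5397,.0958]); b=np.radians(-93.3); d=np.array([np.cos(b),np.sin(b)])
for r in(.314,.171): print(r,ax+r*d)
t=ax+.314*d; plan(t[0],t[1],.309,-93.3)
E
```

```text
-0.125 181 [0.10827519 0.10985745] 0.03318303617131528 0.03508251616563798
-0.105 500 [0.10759308 0.10986916] 0.03377900544396743 0.0352430787083263
-0.085 508 [0.10746145 0.10994711] 0.033754579216763114 0.035280794138361445
-0.065 504 [0.10742841 0.11015675] 0.03382239774584607 0.035225528383192796
-0.045 512 [0.10839794 0.11022069] 0.033706395351979876 0.03516718309871781
-0.025 505 [0.10751896 0.11017845] 0.03378905034623373 0.03522532015616863
-0.005 378 [0.10887985 0.11050245] 0.03372518041366902 0.035130094961247464
0.314 [ 0.5216249  -0.21767933]
0.171 [ 0.52985655 -0.07491645]
now [ 0.4674 -0.3771  0.3085] psi -119.18
turn total/pi [-0.0005  0.0008 -0.1438] then shift/.25 [ 0.1799 -0.649  -0.0021]
```

Call:
arm_command(
  steps=[
    [[0,0,0,0,0,-0.024,0],[0,0,0,0,0,-0.024,0],[0,0,0,0,0,-0.024,0],[0,0,0,0,0,-0.024,0],[0,0,0,0,0,-0.024,0],[0,0,0,0,0,-0.024,0],[0.01,-0.03,0,0,0,0,0],[0.02,-0.07,0,0,0,0,0],[0.03,-0.09,0,0,0,0,0],[0.03,-0.1,0,0,0,0,0],[0.03,-0.1,0,0,0,0,0],[0.03,-0.1,0,0,0,0,0],[0.02,-0.09,0,0,0,0,0],[0.01,-0.07,0,0,0,0,0],[0,0,0.05,0,0,0,0],[0,0,0.07,0,0,0,0],[0,0,0.06,0,0,0,0],[0,0,0.032,0,0,0,0],[0,0,0,0,0,0,0],[0,0,0,0,0,0,0]],
  ],
)

```text
clock: 6.88
eef_pos: [0.5221, -0.2181, 0.2572]
tool_rot: [3.14, -0.09, 0.001]
force: [0.8, -0.3, -2.8]
finger_gap: 0.01
grasp_force: 30.0
```

```bash
python3 - <<'E'
from plan import *
s,p0,R=st(); print(p0,s['force'],s['finger_gap'])
p,d,c=grab('side'); W=cloud(d,c); cv2.imwrite('pics/s3.png',cv2.resize(p[130:340,180:460,::-1],(800,600)))
ax=np.array([.5397,.0958]); b=np.radians(-93.3); dd=np.array([np.cos(b),np.sin(b)])
t=ax+.250*dd; plan(t[0],t[1],.2553,-93.3)
t=ax+.171*dd; plan(t[0],t[1],.2553,-93.3)
E
```

```text
[ 0.52214962 -0.21810435  0.25717555] [ 0.82251255 -0.26958664 -2.76645557] 0.009983644969578187
now [ 0.5222 -0.2181  0.2574] psi -93.27
turn total/pi [ 0.0002 -0.0003  0.0002] then shift/.25 [-0.0023 -0.2574  0.0083]
now [ 0.5222 -0.2181  0.2574] psi -93.27
turn total/pi [ 0.0002 -0.0003  0.0002] then shift/.25 [-0.0023 -0.5734  0.0083]
```

View pics/s3.png

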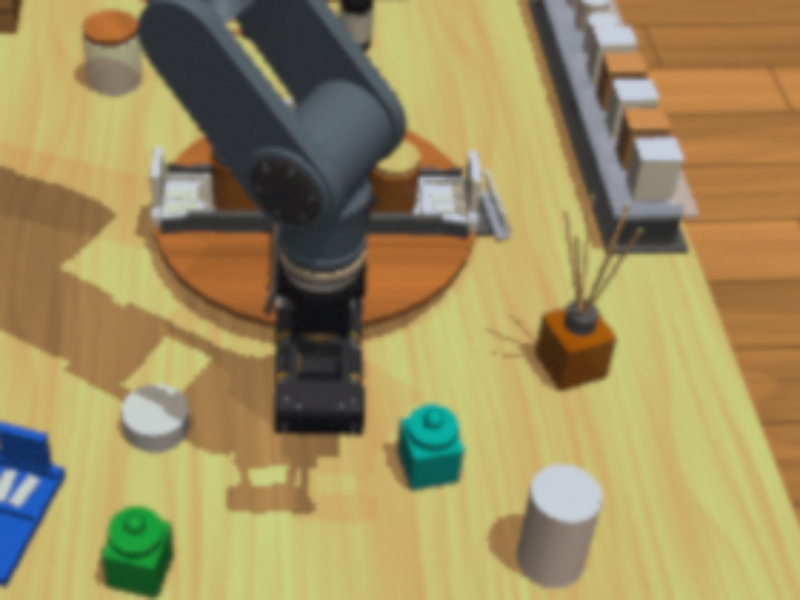

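The side view shows the arm in line with the bay, with the gripper at (320,380) ahead of the disc and the turquoise jar and tin clear of it. I slide into the mouth.

Call:
arm_command(
  steps=[
    [[-0.002,-0.03,0.008,0,0,0,0],[0,-0.04,0,0,0,0,0],[0,-0.04,0,0,0,0,0],[0,-0.04,0,0,0,0,0],[0,-0.04,0,0,0,0,0],[0,-0.04,0,0,0,0,0],[0,-0.028,0,0,0,0,0],[0,0,0,0,0,0,0]],
  ],
)

```text
clock: 7.92
eef_pos: [0.5251, -0.1528, 0.2549]
tool_rot: [-3.14, 0.088, 0.0]
force: [-0.5, -0.5, -3.3]
finger_gap: 0.01
grasp_force: 30.0
```

Call:
arm_command(
  steps=[
    [[0,-0.04,0,0,0,0,0],[0,-0.04,0,0,0,0,0],[0,-0.04,0,0,0,0,0],[0,-0.04,0,0,0,0,0],[0,-0.04,0,0,0,0,0],[0,-0.04,0,0,0,0,0],[0,-0.03,0,0,0,0,0],[0,-0.02,0,0,0,0,0],[0,0,0,0,0,0,0]],
  ],
)

```text
clock: 9.05
eef_pos: [0.5292, -0.0806, 0.2549]
tool_rot: [3.14, -0.088, -0.0]
force: [0.2, 0.2, -3.2]
finger_gap: 0.0101
grasp_force: 30.0
```

```bash
python3 - <<'E'
from plan import *
s,p0,R=st(); print(p0,s['force'],s['finger_gap'])
ax=np.array([.5397,.0958]); b=np.radians(-93.3); dd=np.array([np.cos(b),np.sin(b)])
print('r',(p0[:2]-ax)@dd)
t=ax+.170*dd; plan(t[0],t[1],.2527,-93.3)
E
```

```text
[ 0.52923021 -0.08063498  0.25489274] [ 0.18551344  0.24895597 -3.23201834] 0.010120881144809147
r 0.17674510146766
now [ 0.5292 -0.0806  0.2549] psi -93.22
turn total/pi [0.     0.     0.0004] then shift/.25 [ 0.0012 -0.027   0.0088]
```

Call:
arm_command(
  steps=[
    [[0,-0.01,0.004,0,0,0,0],[0,-0.01,0.004,0,0,0,0],[0,-0.008,0,0,0,0,0],[0,-0.006,0,0,0,0,0],[0,0,0,0,0,0,0],[0,0,0,0,0,0,0]],
  ],
)

```text
clock: 9.8
eef_pos: [0.5297, -0.0725, 0.2529]
tool_rot: [3.14, -0.089, -0.0]
force: [-0.9, 1.1, -2.4]
finger_gap: 0.0099
grasp_force: 30.0
```

Call:
arm_command(
  steps=[
    [[0,-0.006,0.003,0,0,0,0],[0,-0.006,0,0,0,0,0],[0,0,0,0,0,0,0],[0,0,0,0,0,0,0]],
  ],
)

```text
clock: 10.3
eef_pos: [0.5306, -0.0711, 0.2529]
tool_rot: [3.137, -0.086, 0.004]
force: [-0.4, -7.6, 1.1]
finger_gap: 0.01
grasp_force: 30.0
```

Hub contact felt at 7.6 N, with the tray on the bay floor. I release and rise.

Call:
arm_command(
  steps=[
    [[0,0.004,0,0,0,0,0],[0,0,0,0,0,0,0.2],[0,0,0,0,0,0,0.4],[0,0,0,0,0,0,0.45],[0,0,0,0,0,0,0.45],[0,0,-0.06,0,0,0,0.45],[0,0,-0.1,0,0,0,0.45],[0,0,-0.12,0,0,0,0.45],[0,0,-0.14,0,0,0,0.45],[0,0,-0.14,0,0,0,0.45],[0,0,-0.1,0,0,0,0.45],[0,0,0,0,0,0,0.45],[0,0,0,0,0,0,0.45]],
  ],
)

```text
clock: 11.92
eef_pos: [0.5293, -0.0703, 0.4168]
tool_rot: [-3.14, 0.089, 0.002]
force: [0.2, 0.1, -0.6]
finger_gap: 0.0394
grasp_force: 0.0
```

```bash
python3 - <<'E'
from plan import *
s,p0,R=st(); print(p0,s['finger_gap'])
p,d,c=grab('wrist'); X=cloud(d,c); cv2.imwrite('pics/w4.png',p[:,:,::-1])
m=(X[...,2]>.096)&(X[...,2]<.108)&(np.hypot(X[...,0]-.53,X[...,1]+.074)<.04); q=X[m]
if m.sum(): r=cv2.minAreaRect(q[:,:2].astype(np.float32)); print('tab',q.mean(0),np.percentile(q[:,2],95),r,m.sum())
m=(X[...,2]>.193)&(X[...,2]<.212)&(np.hypot(X[...,0]-.54,X[...,1]-.096)<.06); q=X[m]
if m.sum(): r=cv2.minAreaRect(q[:,:2].astype(np.float32)); print('handle',q.mean(0),r,m.sum())
E
```

```text
[ 0.52932006 -0.07028097  0.416818  ] 0.03935193861621621
tab [ 0.53104837 -0.07151843  0.10128537] 0.10263327019713858 ((0.5303246974945068, -0.07140237838029861), (0.009428019635379314, 0.049704939126968384), 86.91572570800781) 699
handle [0.54043842 0.07143708 0.20176751] ((0.5391900539398193, 0.07493158429861069), (0.03331898897886276, 0.01839490979909897), 86.85415649414062) 1949
```

View pics/w4.png

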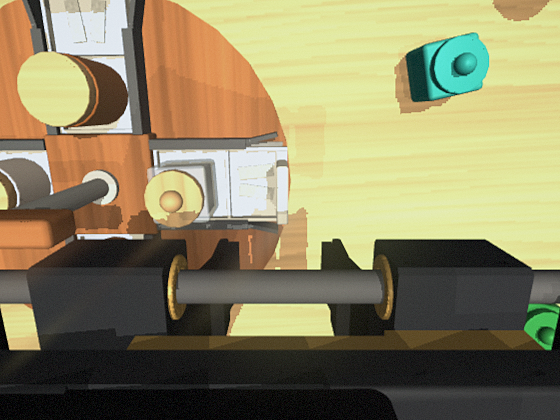

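The wrist view shows the tray fully in the bay, tab at (282,185), jar upright at (172,195) against the hub, and the tab top at 0.102 m, so it is seated. Next I find the front direction from the ticket holder and plan the handle grasp.

```bash
python3 - <<'E'
from plan import *
z=np.load('top.npz');c=eyes.get_calibration('top');X=cloud(z['d'],c)
ax=np.array([.5397,.0958]); L=X[...,:2]-ax; r=np.hypot(L[...,0],L[...,1])
m=(r>.183)&(r<.25)&(X[...,2]>.008)&(X[...,2]<.045)&(abs(L[...,1])<.07)&(L[...,0]>.1)
q=X[m]; rc=cv2.minAreaRect(q[:,:2].astype(np.float32)); print(len(q),q.mean(0),q.min(0),q.max(0),rc, np.degrees(np.arctan2(rc[0][1]-ax[1],rc[0][0]-ax[0])))
print(np.degrees(np.arctan2(*( (q[:,:2].mean(0)-ax)[::-1]))))
v,u=np.nonzero(m);print(u.min(),u.max(),v.min(),v.max())
p=z['p'];cv2.imwrite('pics/tk.png',cv2.resize(p[115:165,200:270,::-1],(700,500),interpolation=cv2.INTER_CUBIC))
plan(.5397,.0958,.417,-3.3)
E
```

```text
73 [0.74247472 0.11770789 0.02891258] [0.72794738 0.07670104 0.00816837] [0.75278585 0.15336765 0.04146745] ((0.7402824759483337, 0.11499640345573425), (0.024172114208340645, 0.07677020132541656), 0.6312892436981201) 5.46674514948943
6.166348437248031
219 246 129 138
now [ 0.5293 -0.0703  0.4163] psi -93.25
turn total/pi [-7.000e-04  4.000e-04 -4.997e-01] then shift/.25 [ 0.6656  0.0033 -0.0028]
```

View pics/tk.png

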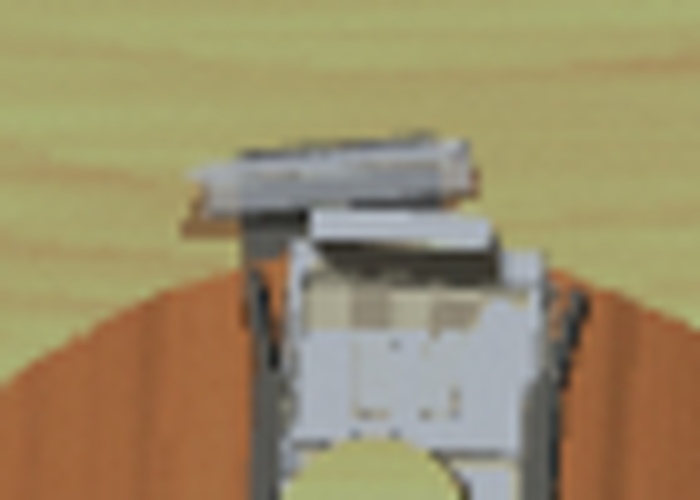

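The crop shows the holder from (195,190) to (470,155), tilted so its normal is about +7°, and centred near (333,172). I refine that by casting rays at its ends.

```bash
python3 - <<'E'
from plan import *
c=eyes.get_calibration('top'); ax=np.array([.5397,.0958])
P=lambda a,b,z:ray(200+a/10-.5,115+b/10-.5,z,c)[:2]
for (a,b,z) in((195,175,.03),(472,150,.03),(333,172,.025),(210,213,.008),(475,190,.008)):
    q=P(a,b,z); print(q.round(4),np.degrees(np.arctan2(*(q-ax)[::-1])).round(2),np.hypot(*(q-ax)).round(3))
for A,B in(((195,175,.035),(465,143,.035)),((210,215,.01),(445,200,.01)),((190,180,.03),(470,150,.03))):
    e=P(*B)-P(*A); print('normal',np.degrees(np.arctan2(e[0],-e[1])),np.hypot(*e))
# card points from side camera
z=np.load('side.npz');cs=eyes.get_calibration('side');X=cloud(z['d'],cs);L=X[...,:2]-ax; r=np.hypot(L[...,0],L[...,1])
m=(r>.19)&(r<.24)&(X[...,2]>.012)&(X[...,2]<.045)&(abs(L[...,1])<.07)&(L[...,0]>.1)
q=X[m];print(len(q)); 
if len(q)>20: print(q.mean(0),q.min(0),q.max(0),cv2.minAreaRect(q[:,:2].astype(np.float32)))
E
```

```text
[0.7409 0.1549] 16.36 0.21
[0.7481 0.0739] -6.01 0.21
[0.7429 0.1152] 5.45 0.204
[0.7348 0.1541] 16.64 0.204
[0.7416 0.0751] -5.86 0.203
normal 6.699624616338543 0.07915720479090509
normal 3.5753912994965 0.07011085109933575
normal 6.0518279606568255 0.08235901084194928
58
[0.74416496 0.10857804 0.03072417] [0.73827272 0.07507537 0.01284295] [0.75243214 0.15864103 0.04239048] ((0.7428271174430847, 0.11637215316295624), (0.008682292886078358, 0.08435247838497162), 7.2167067527771)
```

Call:
arm_command(
  steps=[
    [[0,0,0,0,0,-0.05,0.5],[0,0,0,0,0,-0.05,0.5],[0,0,0,0,0,-0.05,0.5],[0,0,0,0,0,-0.05,0.5],[0,0,0,0,0,-0.05,0.5],[0,0,0,0,0,-0.05,0.5],[0,0,0,0,0,-0.05,0.5],[0,0,0,0,0,-0.05,0.5],[0,0,0,0,0,-0.05,0.5],[0,0,0,0,0,-0.05,0.5],[0.08,0,0,0,0,0,0.5],[0.12,0,0,0,0,0,0.5],[0.12,0,0,0,0,0,0.5],[0.12,0,0,0,0,0,0.5],[0.12,0.003,0,0,0,0,0.5],[0.1,0,0,0,0,0,0.5],[0,0,0,0,0,0,0.5],[0,0,0,0,0,0,0.5]],
  ],
)

```text
clock: 14.22
eef_pos: [0.5397, 0.0945, 0.4167]
tool_rot: [-2.284, -2.157, 0.002]
force: [-0.0, -0.3, 0.0]
finger_gap: 0.0435
grasp_force: 0.0
```

```bash
python3 - <<'E'
from plan import *
p,d,c=grab('wrist'); X=cloud(d,c); cv2.imwrite('pics/w5.png',p[:,:,::-1])
m=(X[...,2]>.193)&(X[...,2]<.212)&(np.hypot(X[...,0]-.54,X[...,1]-.096)<.06); q=X[m]
if m.sum(): r=cv2.minAreaRect(q[:,:2].astype(np.float32)); print('handle',q.mean(0),q.min(0),q.max(0),r,m.sum())
plan(.5397,.0958,.353,-3.2)
E
```

```text
handle [0.53997394 0.10676692 0.20278374] [0.52972375 0.07453811 0.19302043] [0.55009607 0.13482542 0.20527942] ((0.5397775769233704, 0.10487082600593567), (0.05989168956875801, 0.01804376021027565), 87.0872573852539) 3261
now [0.5398 0.0941 0.4168] psi -3.32
turn total/pi [-0.0003  0.0001 -0.0006] then shift/.25 [ 0.0069 -0.0007  0.255 ]
```

Call:
arm_command(
  steps=[
    [[0.009,0,0.05,0,0,0,0.5],[0,0,0.08,0,0,0,0.5],[0,0,0.07,0,0,0,0.5],[0,0,0.055,0,0,0,0.5],[0,0,0,0,0,0,0.5],[0,0,0,0,0,0,0.3],[0,0,0,0,0,0,0.1],[0,0,0,0,0,0,0],[0,0,0,0,0,0,0],[0,0,0,0,0,0,0]],
  ],
)

```text
clock: 15.52
eef_pos: [0.54, 0.0965, 0.3539]
tool_rot: [2.283, 2.158, 0.0]
force: [-1.1, 0.1, 4.7]
finger_gap: 0.0177
grasp_force: 30.0
```

Call:
arm_command(
  steps=[
    [[0,0,0,0,0,-0.01,0],[0,0,0,0,0,-0.02,0],[0,0,0,0,0,-0.03,0],[0,0,0,0,0,-0.03,0],[0,0,0,0,0,-0.03,0],[0,0,0,0,0,-0.03,0],[0,0,0,0,0,-0.03,0],[0,0,0,0,0,-0.03,0],[0,0,0,0,0,-0.03,0],[0,0,0,0,0,-0.03,0],[0,0,0,0,0,-0.03,0],[0,0,0,0,0,-0.03,0],[0,0,0,0,0,-0.03,0],[0,0,0,0,0,-0.03,0],[0,0,0,0,0,-0.03,0],[0,0,0,0,0,-0.03,0],[0,0,0,0,0,-0.02,0],[0,0,0,0,0,-0.01,0],[0,0,0,0,0,0,0],[0,0,0,0,0,0,0]],
  ],
)

```text
clock: 18.02
eef_pos: [0.5402, 0.0967, 0.3539]
tool_rot: [0.186, 3.135, 0.001]
force: [-1.4, 1.1, 4.8]
finger_gap: 0.0178
grasp_force: 30.0
```

```bash
python3 plan.py .54 .0965 .353 95.6
```

```text
now [0.5402 0.0967 0.3539] psi 83.21
turn total/pi [ 0.0001  0.0003 -0.0688] then shift/.25 [ 0.001  -0.0008  0.0036]
```

Call:
arm_command(
  steps=[
    [[0,0,0,0,0,-0.015,0],[0,0,0,0,0,-0.02,0],[0,0,0,0,0,-0.02,0],[0,0,0,0,0,-0.014,0],[0,0,0,0,0,0,0],[0,0,0,0,0,0,0],[0,0,0,0,0,0,0]],
  ],
)

```text
clock: 18.9
eef_pos: [0.5402, 0.0967, 0.3539]
tool_rot: [-0.153, 3.137, 0.001]
force: [-1.0, 1.9, 4.7]
finger_gap: 0.0177
grasp_force: 30.0
```

```bash
python3 - <<'E'
from plan import *
s,p0,R=st(); print(p0,s['grasp_force'],np.degrees(np.arctan2(R[1,1],R[0,1])))
p,d,c=grab('top'); X=cloud(d,c); cv2.imwrite('pics/t6.png',cv2.resize(p[100:280,160:400,::-1],(800,600),interpolation=cv2.INTER_CUBIC))
a=np.array([.54,.0965]); L=X[...,:2]-a; r=np.hypot(L[...,0],L[...,1])
m=(X[...,2]>.095)&(X[...,2]<.107)&(r>.15)&(r<.185)&(L[...,0]>.1); q=X[m]
if m.sum(): print('tab',q.mean(0),m.sum(),cv2.minAreaRect(q[:,:2].astype(np.float32)),np.degrees(np.arctan2(*(q[:,:2].mean(0)-a)[::-1])))
E
```

```text
[0.54021085 0.09674605 0.35389114] 29.999091499485075 95.58560718357779
tab [0.70737161 0.11147348 0.10045612] 73 ((0.7079994678497314, 0.11114286631345749), (0.010471166111528873, 0.047398947179317474), 6.501821517944336) 5.112214028752101
```

View pics/t6.png

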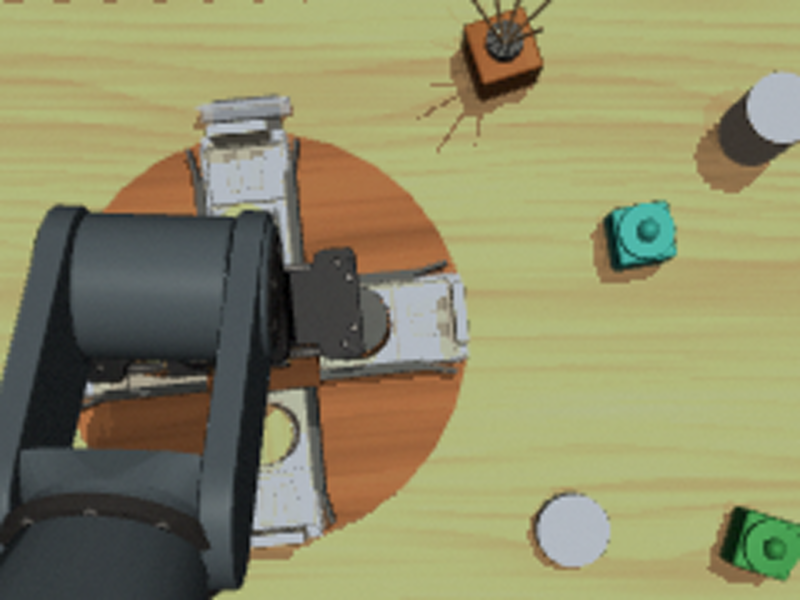

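The top view shows the loaded tray facing front, its tab at (240,135) parallel to and centred on the ticket holder at (245,108). The dark-lidded jar is now at the right, the counter items in view are undisturbed, and the handle is still gripped at 30 N.

```bash
python3 -c "
from station import order
print(order.job_done())"
```

```text
the job is handed in; nothing more can be done
None
```

The white tray with its jar is home in the bay, the bay faces the ticket holder to within about 1° by camera measurement, and I handed the job in with the top handle still gripped at 30 N; no verdict came back.

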